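# Shut the row of terminal flaps on an opened battery with one stroke of a fingertip

## Robot

A 6-joint arm with a two-finger parallel gripper is mounted at the origin on the work surface. World frame = base frame: x ahead of the robot, y to its left, z up, the work surface at z = 0. Lengths are in m, angles in rad, forces in N, time in s.
With the tool pointing down it reaches from about 0.15 to 0.775 m from the base axis. Payload 6.1 kg.
Tool frame: the origin (TCP) lies on the centre line of the jaws, within the pads' length; the fingertips stand 22 mm ahead of it and the grasp point (between the pads) lies 3 mm ahead of it (robot.tip_extent is the y of the fingertips in the tool frame, in m); y points along the fingers, x is the direction in which the jaws open and shut, and the axes are right-handed (so a half turn about y gives the same grasp; the last joint's range is limited). The gripper opens to 85 mm and grips with 20 to 120 N. Pads are 22 mm wide; open, the fingers measure 114 mm over their backs; the gripper's body (76 mm by 85 mm) begins 54 mm behind the grasp point. The pads swing forward as they close: fully open they stand 13 mm farther back than shut.
Start: joints at [-1.152, 0.126, -0.04, 1.405, 0, 1.571], TCP at [0.213, -0.48, 0.231] pointing down, gripper open.
Joint ranges: [-2.72, 2.72], [-0.95, 1.95], [-1.27, 1.35], [-1.78, 2.02], [-1.46, 1.47], [-3.14, 3.14]. Speed limits (rad/s): [2.39, 2.39, 3.01, 3.14, 3.14, 3.14].

## Interface

Orientations are given as a unit quaternion [x, y, z, w].
In Python, from bench import robot, gripper_to, telemetry, camera, models gives the robot as it stands. Calls block until the motion is done:
- robot.move_ptp(position, orientation): joint-space move of the TCP to a pose.
- robot.servo_line(position, frame=None, vel=0.15): straight line of the TCP; frame=None keeps the orientation; vel is the mean speed in m/s.
- robot.goto_joints(angles): joint-space move.
- gripper_to(opening, strength=None): finger opening in m; strength is the grip in N (None keeps the last); returns when the fingers have stopped.
- robot.dwell(seconds).
- robot.ik(position, orientation): joint angles nearest the present ones, or None.
- telemetry.get_obs(): the state.
- camera(name): name is "scene" or "top" or "wrist"; returns a dict with "color" (420x560x3 uint8, red, green, blue), "K" (3x3 intrinsics, pixels), "origin" and "rotation" of the camera in the world. Camera axes: x right, y down, z forward; pixel columns grow to the right and rows downward; lengths in m; the calibration is good to about 2 mm. The wrist camera is an equidistant fisheye: a pixel r from the principal point sees the ray r / f radians off the axis. A picture is of the moment at which its call begins. There is no depth.
A pose or a line that the arm cannot do raises robot.Unreachable and nothing moves.
- robot.job_done(): hands the job in, once; it reports no verdict.
Trained networks look in a picture, given as the dict that the camera call returned (one of the last four; its "shot" number tells which), for a name from the list of things; names that differ only in an ending like _2 or _b are one class to them, and where a whole thing is asked for, a point or a joint stands for the part that bears it (a point fixed in the world has none). Each returns a list of dicts, best first, with "p" (0 to 1); they miss things now and then, are a little off and sometimes report something else, mostly with a low value. They report only what shows in the picture. A call takes as long as a camera call.
- models.boxes_of(picture, target): "point" ([x, y, z] in m, in world coordinates, good to about 4 mm: the middle of the surface that is visible of it).
The state is a dict: "t": time; "q": joint angles; "qd": joint speeds; "joint_efforts": joint torques, N m; "tcp_pos": TCP position; "orientation": TCP orientation; "force": force on the tool from outside, world axes, zero at the start; "wrist_torque": the same for the moment, N m; "width": finger opening in m.
Only numpy, scipy, OpenCV 4.12 (cv2) and the standard library are available. Lean on these libraries where they do the work, as an engineer would, in place of code of your own. Each camera call takes 0.05 s, during which the arm holds its last target.

## Task

One of the two rows of cell-terminal flaps on the opened battery is still standing ajar. Set a fingertip down gently on the end block at the hinge end of that row and stroke lightly along it to the other end, keeping the finger down on the row until the last flap is shut, so that the flaps close one after another and all six lie flush. Do not bend any flap back, leave the loose parts and tools where they are, and take the hand clear at the end.

Things in the scene. Friction and masses are not known exactly. Their poses are not given: they have to be found in the camera images.
- battery: the fixed black housing, 220 x 340 mm, deck 88 mm and rim 98 mm above the bench, a strip of flaps along each long edge of its deck. Between the strips: a green board, and a grey contactor that reaches 122 mm above the bench and comes within 29 mm of a strip's centre line. Origin: centre of the underside, y along its long side, z up
- open_row: the OPEN row: a black moulded strip, 268 mm long (along y), 34 mm wide, with a plain fixed end block (34 mm wide, 23 mm long) at each end and six grey hinged flaps between. It lies level on the deck, fixed, its ends 36 mm inside the housing's. Origin: centre of its underside, 20 mm below its top; y points to the hinge end (row_start), z up
- row_start (a point): the place to start: centre of the top of the end block at the hinge end of the open row, 108 mm above the bench. It is the end on the robot's left (+y, the row is turned at most 21 degrees from the y axis). Along the row from here come flap 1, 2 ... 6 and then row_end
- row_end (a point): centre of the top of the end block at the other end of the open row, 244 mm from row_start and at the same height. The tops of shut flaps are level with both blocks; the strip's side walls are 2 mm lower
- shut_row: a second strip just like the open one, along the battery's other long edge, 150 mm away (centre to centre), all its flaps shut already and immovable. Which of the two strips is nearer the robot varies. Origin: centre of its underside, 20 mm below its top
- flap1 (a joint): opening of flap 1 of the open row, rad: 0 = shut flush, 0.35 to 0.65 at the start. A plate 34 mm long along the row, 27 wide, 3 thick; hinge across the row, 14 mm from row_start, on its row_start side, so it rises towards row_end, its free edge up to 21 mm proud. Stiff: stays where left; shuts with about 1 N at the free edge (0.02 Nm), more near the hinge
- flap2 (a joint): opening of flap 2 of the open row, rad: 0 = shut flush, 0.35 to 0.65 at the start. A plate 34 mm long along the row, 27 wide, 3 thick; hinge across the row, 50 mm from row_start, on its row_start side, so it rises towards row_end, its free edge up to 21 mm proud. Stiff: stays where left; shuts with about 1 N at the free edge (0.02 Nm), more near the hinge
- flap3 (a joint): opening of flap 3 of the open row, rad: 0 = shut flush, 0.35 to 0.65 at the start. A plate 34 mm long along the row, 27 wide, 3 thick; hinge across the row, 86 mm from row_start, on its row_start side, so it rises towards row_end, its free edge up to 21 mm proud. Stiff: stays where left; shuts with about 1 N at the free edge (0.02 Nm), more near the hinge
- flap4 (a joint): opening of flap 4 of the open row, rad: 0 = shut flush, 0.35 to 0.65 at the start. A plate 34 mm long along the row, 27 wide, 3 thick; hinge across the row, 122 mm from row_start, on its row_start side, so it rises towards row_end, its free edge up to 21 mm proud. Stiff: stays where left; shuts with about 1 N at the free edge (0.02 Nm), more near the hinge
- flap5 (a joint): opening of flap 5 of the open row, rad: 0 = shut flush, 0.35 to 0.65 at the start. A plate 34 mm long along the row, 27 wide, 3 thick; hinge across the row, 158 mm from row_start, on its row_start side, so it rises towards row_end, its free edge up to 21 mm proud. Stiff: stays where left; shuts with about 1 N at the free edge (0.02 Nm), more near the hinge
- flap6 (a joint): opening of flap 6 of the open row, rad: 0 = shut flush, 0.35 to 0.65 at the start. A plate 34 mm long along the row, 27 wide, 3 thick; hinge across the row, 194 mm from row_start, on its row_start side, so it rises towards row_end, its free edge up to 21 mm proud. Stiff: stays where left; shuts with about 1 N at the free edge (0.02 Nm), more near the hinge
- socket: upright steel socket, 22 mm across, 42 mm tall, standing on the battery's deck between the rows; origin at its underside centre. Not part of the job
- nut: steel flange nut, 20 mm across, 12 mm tall, on the battery's deck between the rows; origin at its underside centre. Not part of the job
- screwdriver: orange screwdriver, 200 mm long, lying on the bench to the right of the battery. Not part of the job
- wrench: steel wrench, 190 mm long, lying on the bench to the left of the battery. Not part of the job
- cleaner: white can, 60 mm across, 130 mm tall, standing on the bench to the left of the battery; origin at its underside centre. Not part of the job
- parts_dish: white bowl, 120 mm across, 25 mm tall, on the bench to the right of the battery; origin at its underside centre. Not part of the job
- stud: steel terminal stud, 24 mm across, 31 mm tall, standing on the bench to the right of the battery; origin at its underside centre. Not part of the job

How it is judged:
By the outcome, as a careful person would: the job done as asked, in the order asked, and still so for the second after the job is handed in, with the robot touching nothing.
It also fails if it takes over 45 s, if anything falls off the work surface, if the arm or the gripper's body presses on something with over 40 N, if the wrist force passes 120 N, or if a joint passes its speed limit or range.

## Working session

There is one attempt and no reset: what is moved stays moved. The work goes in short steps, each a Python script; the robot and the scene stay as the last script left them, time stands still between calls to the robot, and variables do not carry over. Pictures are saved under pics/ and viewed, and the job is handed in when it is done.

```bash
ls; mkdir -p pics; cat > h.py <<'E'
from bench import robot, gripper_to, telemetry, camera, models
import numpy as np, cv2
def save(c,n): cv2.imwrite('pics/'+n+'.png', c['color'][:,:,::-1])
E
python3 - <<'E'
from h import *
for n in ['scene','top']:
    c=camera(n); save(c,n+'0'); print(n,c['K'].tolist() if hasattr(c['K'],'tolist') else c['K'],c['origin'],c['rotation'])
    for t in ['open_row','row_start','row_end','shut_row','battery','flap1','flap6']:
        print(t,[(np.round(d['point'],3).tolist(),round(d['p'],2)) for d in models.boxes_of(c,t)[:6]])
o=telemetry.get_obs(); print(o['t'],o['tcp_pos'],o['orientation'],o['width'],robot.tip_extent)
E
```

```text
pics
scene [[400.9122525354938, 0.0, 282.520232473213], [0.0, 400.9122525354938, 206.44639117870813], [0.0, 0.0, 1.0]] [ 0.90721148 -0.30271392  0.72077902] [ 0.86216432  0.39577164 -0.14030374 -0.28346492]
open_row [([0.464, -0.061, 0.106], 0.65)]
row_start [([0.464, -0.057, 0.11], 0.93), ([0.608, -0.015, 0.105], 0.37), ([0.479, 0.204, 0.11], 0.35)]
row_end [([0.466, -0.055, 0.106], 0.93)]
shut_row [([0.607, -0.012, 0.104], 0.87)]
battery [([0.555, -0.056, 0.09], 0.97)]
flap1 [([0.483, -0.116, 0.116], 0.56), ([0.472, -0.085, 0.113], 0.53), ([0.44, 0.011, 0.124], 0.41)]
flap6 [([0.483, -0.116, 0.116], 0.56), ([0.472, -0.085, 0.113], 0.53), ([0.44, 0.011, 0.124], 0.41)]
top [[413.40790396853913, 0.0, 274.7258663696758], [0.0, 413.40790396853913, 206.33366716148703], [0.0, 0.0, 1.0]] [ 3.59466783e-01 -4.70920504e-04  1.03242400e+00] [-0.69654629  0.71143735 -0.06518763  0.06656372]
open_row [([0.454, -0.038, 0.108], 0.75)]
row_start [([0.45, -0.035, 0.114], 0.62)]
row_end [([0.45, -0.037, 0.108], 0.94)]
shut_row [([0.597, 0.006, 0.11], 0.77)]
battery [([0.52, -0.009, 0.089], 0.88)]
flap1 [([0.449, -0.012, 0.125], 0.7), ([0.473, -0.084, 0.113], 0.66), ([0.426, 0.057, 0.112], 0.64), ([0.436, 0.023, 0.121], 0.53), ([0.458, -0.049, 0.115], 0.52)]
flap6 [([0.449, -0.012, 0.125], 0.7), ([0.473, -0.084, 0.113], 0.66), ([0.426, 0.057, 0.112], 0.64), ([0.436, 0.023, 0.121], 0.53), ([0.458, -0.049, 0.115], 0.52)]
0.8 [ 0.21349722 -0.47961893  0.23150865] [ 0.59302248 -0.38513331  0.38513442 -0.59301616] 0.08561469158957646 0.022
```

View pics/top0.png

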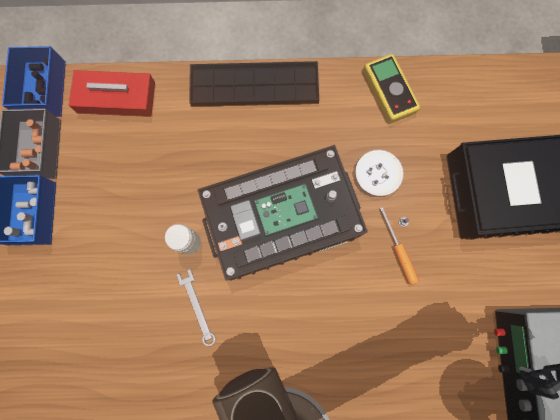

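View pics/scene0.png

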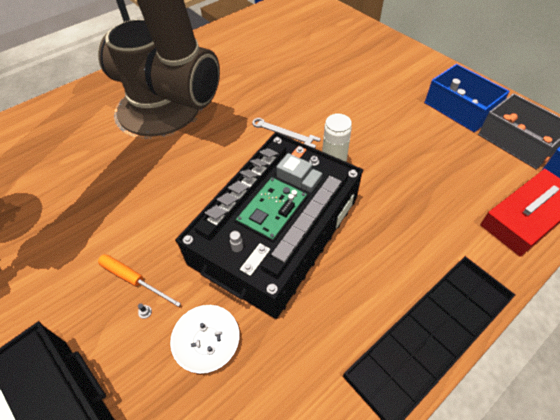

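```bash
python3 - <<'E'
import cv2
i=cv2.imread('pics/top0.png')[140:285,190:375]; cv2.imwrite('pics/crop_t.png',cv2.resize(i,None,fx=4.1,fy=4.1,interpolation=cv2.INTER_CUBIC))
i=cv2.imread('pics/scene0.png')[125:315,170:370]; cv2.imwrite('pics/crop_s.png',cv2.resize(i,None,fx=3.1,fy=3.1,interpolation=cv2.INTER_CUBIC))
E
```

```text
(no output)
```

View pics/crop_t.png

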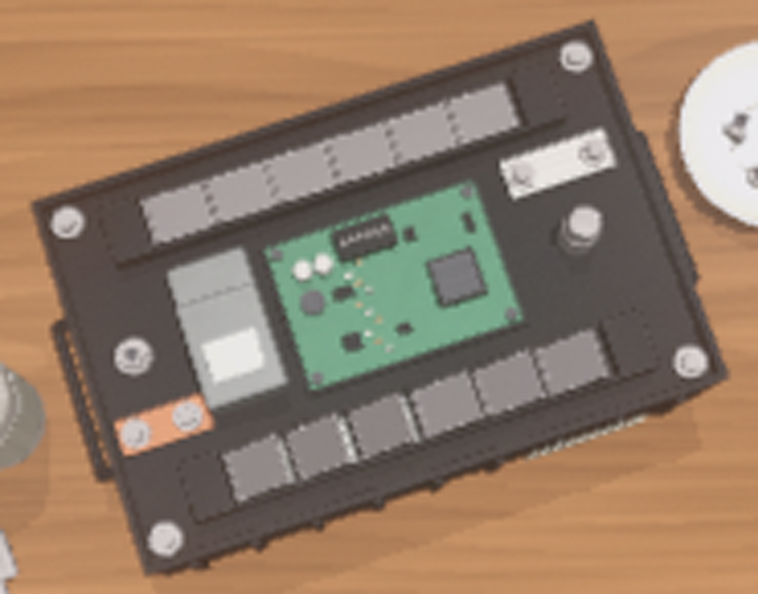

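View pics/crop_s.png

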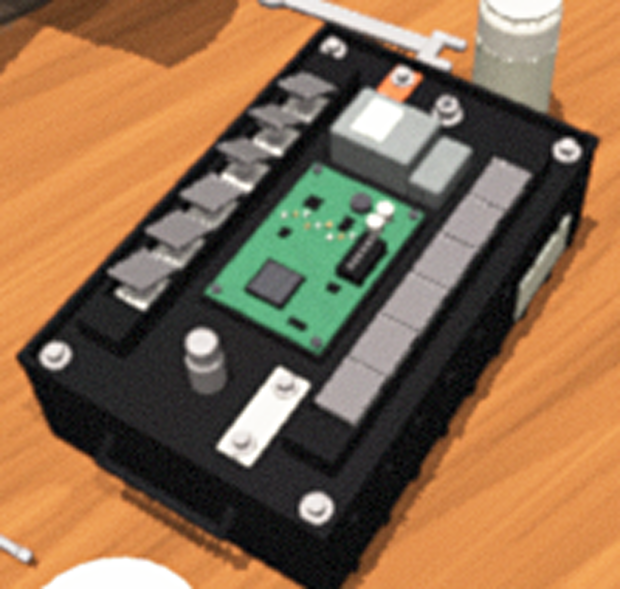

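```bash
cat > fit.py <<'E'
import numpy as np
from scipy.optimize import least_squares
from h import *
from scipy.spatial.transform import Rotation as R
c=camera('top'); Q=R.from_quat(c['rotation']) ; o=np.array(c['origin']);K=np.array(c['K'])
def proj(P,Q=Q,o=o,K=K):
    p=Q.inv().apply(np.atleast_2d(P)-o); return (p[:,:2]/p[:,2:])*[K[0,0],K[1,1]]+K[:2,2]
px=np.array([[35,203],[593,22],[727,378],[150,573],[142,205],[505,84],[520,125],[155,243]])/4.1+[190,140]
M=np.array([[.11,.17,.098],[.11,-.17,.098],[-.11,-.17,.098],[-.11,.17,.098],
 [.0885,.107,.108],[.0885,-.107,.108],[.0615,-.107,.108],[.0615,.107,.108]])
def W(p,m):
    m=np.atleast_2d(m);a=p[2];return np.c_[p[0]+np.cos(a)*m[:,0]-np.sin(a)*m[:,1],p[1]+np.sin(a)*m[:,0]+np.cos(a)*m[:,1],m[:,2]]
if __name__=='__main__':
    for idx in (range(8),range(4),range(4,8)):
        idx=list(idx)
        s=least_squares(lambda p:(proj(W(p,M[idx]))-px[idx]).ravel(),[.52,-.01,.3])
        print(s.x,np.round(s.fun,1)); 
        print(W(s.x,[[-.075,.122,.108],[-.075,-.122,.108],[-.075,0,.108]]))
E
python3 fit.py
```

```text
[ 0.52513355 -0.01638085  0.30468292] [-1.5  0.2  0.1 -0.6  0.9  0.2 -1.2  1.2  0.6 -1.2 -0.1 -0.5  0.2  0.1
  0.9  0.4]
[[ 0.41698902  0.07750079  0.108     ]
 [ 0.49018676 -0.15526109  0.108     ]
 [ 0.45358789 -0.03888015  0.108     ]]
[ 0.52578943 -0.01733911  0.30262386] [-1.  -0.3  0.7 -0.8  1.3  0.  -0.9  0.8]
[[ 0.41783844  0.076765    0.108     ]
 [ 0.49055674 -0.1561471   0.108     ]
 [ 0.45419759 -0.03969105  0.108     ]]
[ 0.52444414 -0.01540436  0.30450864] [ 0.2 -0.9 -0.5 -0.2 -0.2  0.4  0.5  0.7]
[[ 0.41631598  0.07849612  0.108     ]
 [ 0.48947315 -0.15427851  0.108     ]
 [ 0.45289456 -0.03789119  0.108     ]]
```

```bash
cat >> h.py <<'E'
from scipy.spatial.transform import Rotation as R
a=0.3042
C=np.array([0.4536,-0.0389]); S=C+0.122*np.array([-np.sin(a),np.cos(a)]); U=np.array([np.sin(a),-np.cos(a)])
def quat(f=1):
    x=f*np.array([np.cos(a),np.sin(a),0]); y=np.array([0,0,-1.]); return R.from_matrix(np.c_[x,y,np.cross(x,y)]).as_quat()
def P(d,tip,ext=.022): return np.r_[S+d*U, tip+ext]
def F(): o=telemetry.get_obs(); return np.round(o['force'],2), np.round(o['tcp_pos'],4), round(o['t'],2)
E
python3 - <<'E'
from h import *
gripper_to(0.0,20); o=telemetry.get_obs(); print(o['width'],robot.tip_extent,F())
for f in (1,-1): print(f, *[np.round(q,2) if (q:=robot.ik(P(d,z),quat(f))) is not None else None for d,z in((0,.19),(0,.108),(.244,.108))])
E
```

```text
0.00036145033956301316 0.022 (array([ 0.8 ,  0.74, -0.01]), array([ 0.2135, -0.4796,  0.2315]), 1.62)
1 [ 0.18 -0.06 -0.28  1.36  0.    1.45] [ 0.18 -0.04 -0.44  1.17  0.    1.45] [-0.31  0.13 -0.26  1.18  0.    0.96]
-1 [ 0.18 -0.06 -0.28  1.36  0.   -1.69] [ 0.18 -0.04 -0.44  1.17  0.   -1.69] [-0.31  0.13 -0.26  1.18  0.   -2.18]
```

```bash
python3 - <<'E'
from h import *
robot.move_ptp([.2135,-.4796,.30],telemetry.get_obs()['orientation'])
robot.move_ptp(P(0,.22),quat()); print(F())
robot.servo_line(P(0,.150),vel=.15); robot.dwell(.2); print(F())
for n in('wrist','scene','top'):
    c=camera(n); save(c,n+'1'); 
    i=c['color'][:,:,::-1]
    if n!='wrist':
        i=i[125:315,170:370] if n=='scene' else i[140:285,190:375]
        cv2.imwrite('pics/'+n+'1c.png',cv2.resize(i,None,fx=3,fy=3,interpolation=cv2.INTER_CUBIC))
E
```

```text
(array([ 0.19, -0.55,  0.19]), array([0.4173, 0.077 , 0.242 ]), 4.12)
(array([-0.72,  0.41,  0.5 ]), array([0.4178, 0.0776, 0.1731]), 4.94)
```

View pics/wrist1.png

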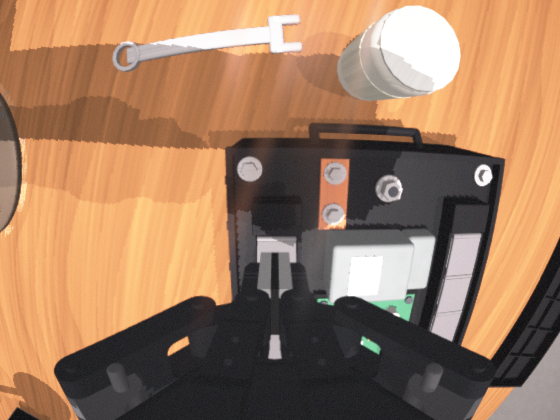

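View pics/scene1c.png

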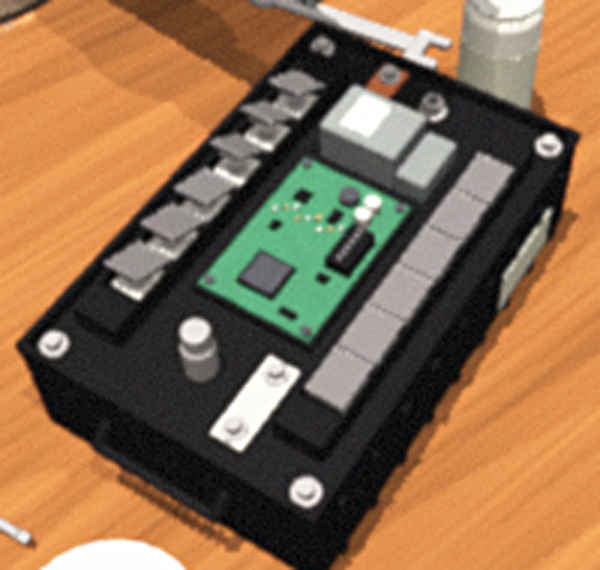

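View pics/scene1.png

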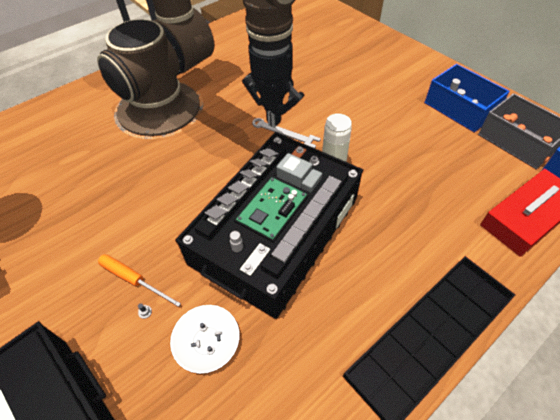

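```bash
cat > wf.py <<'E'
from h import *
def wproj(c,P_):
    p=R.from_quat(c['rotation']).inv().apply(np.atleast_2d(P_)-c['origin']); K=np.array(c['K'])
    th=np.arctan2(np.hypot(p[:,0],p[:,1]),p[:,2]); ph=np.arctan2(p[:,1],p[:,0])
    return K[:2,2]+np.c_[K[0,0]*th*np.cos(ph),K[1,1]*th*np.sin(ph)]
E
python3 - <<'E'
from wf import *
c=camera('wrist'); print(c['origin'])
V=np.array([np.cos(a),np.sin(a)])
def w(d,v,z): return np.r_[S+d*U+v*V,z]
o=telemetry.get_obs()
i=c['color'][:,:,::-1].copy()
L=[w(0,0,.108),w(-.0115,-.017,.108),w(-.0115,.017,.108),w(.0115,.017,.108),w(.0115,-.017,.108),
 *[w(.122+sy*.17,.075+sx*.11,.098) for sx,sy in((-1,-1),(1,-1))], w(.015,.15-.0135,.108),w(.015,.15+.0135,.108),o['tcp_pos']-[0,0,.022]]
p=wproj(c,L); print(np.round(p))
j=cv2.resize(i,None,fx=2,fy=2,interpolation=cv2.INTER_CUBIC)
for k,q in enumerate(p): cv2.circle(j,tuple(int(x) for x in (q*2)),2,(0,0,255) if k<9 else (0,255,0),-1)
cv2.imwrite('pics/w2.png',j[200:700,350:1050])
E
```

```text
[0.39502762 0.14749991 0.3159501 ]
[[274. 224.]
 [249. 208.]
 [300. 208.]
 [299. 240.]
 [250. 240.]
 [223. 152.]
 [503. 162.]
 [452. 241.]
 [479. 240.]
 [275. 250.]]
```

View pics/w2.png

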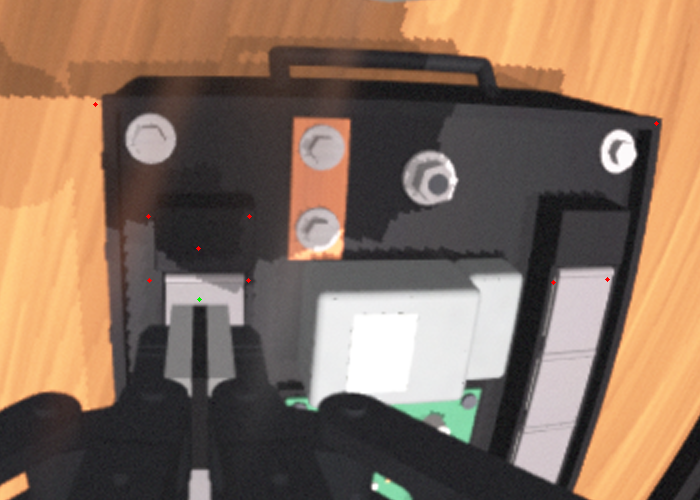

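```bash
python3 - <<'E'
from wf import *
c=camera('wrist'); o=telemetry.get_obs(); t=o['tcp_pos']
rt=R.from_quat(o['orientation']); 
print(np.round(rt.inv().apply(np.array(c['origin'])-t),4))
for dz in(.01,.022,-.01):
  for d in(-.011,0,.011): print(dz,d,np.round(wproj(c,np.r_[t[:2]+d*U,t[2]-dz])*2-[350,200]))
print(rt.as_matrix())
# fit row pose & camera from wrist points
E
```

```text
[-0.0002 -0.1435  0.0734]
0.01 -0.011 [[200. 279.]]
0.01 0 [[200. 318.]]
0.01 0.011 [[200. 355.]]
0.022 -0.011 [[200. 263.]]
0.022 0 [[200. 300.]]
0.022 0.011 [[200. 335.]]
-0.01 -0.011 [[200. 313.]]
-0.01 0 [[200. 355.]]
-0.01 0.011 [[200. 395.]]
[[ 9.54062217e-01  5.60952499e-04 -2.99608030e-01]
 [ 2.99608005e-01  1.28983847e-04  9.54062381e-01]
 [ 5.73828273e-04 -9.99999834e-01 -4.50072441e-05]]
```

```bash
python3 - <<'E'
from fit import proj
from wf import *
t=telemetry.get_obs()['tcp_pos']
for n,(y0,y1,x0,x1) in {'scene':(60,170,230,340),'top':(180,300,180,330)}.items():
    c=camera(n); Q=R.from_quat(c['rotation'])
    L=[t,t-[0,0,.022],np.r_[t[:2],.108]]+[np.r_[S+d*U,.108] for d in(0,.244)]
    p=proj(L,Q,np.array(c['origin']),np.array(c['K'])); print(n,np.round(p,1))
    i=c['color'][y0:y1,x0:x1,::-1]; i=cv2.resize(i,None,fx=5,fy=5,interpolation=cv2.INTER_CUBIC)
    for q in p[:4]: cv2.circle(i,tuple(int(v) for v in (q-[x0,y0]+.5)*5),2,(0,0,255),-1)
    cv2.imwrite(f'pics/{n}2.png',i)
c=camera('wrist'); i=c['color'][200:330,200:350,::-1]; cv2.imwrite('pics/w3.png',cv2.resize(i,None,fx=4.5,fy=4.5,interpolation=cv2.INTER_CUBIC))
E
```

```text
scene [[273.7 124.2]
 [274.1 132.3]
 [274.7 147. ]
 [274.7 147. ]
 [203.  227.3]]
top [[238.1 256.8]
 [239.  257.5]
 [240.7 258.7]
 [240.7 258.8]
 [343.7 224. ]]
```

View pics/scene2.png

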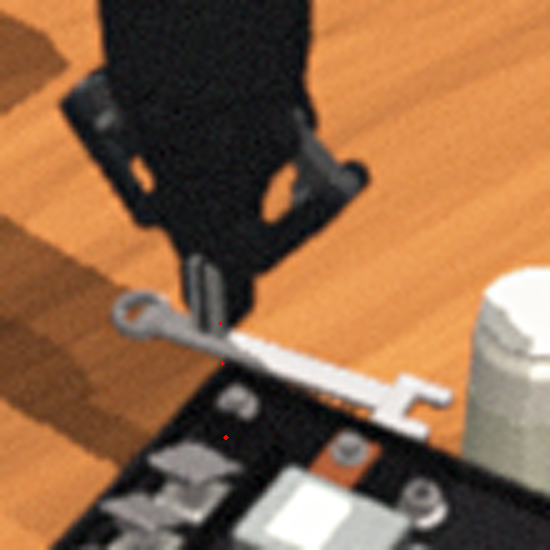

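View pics/w3.png

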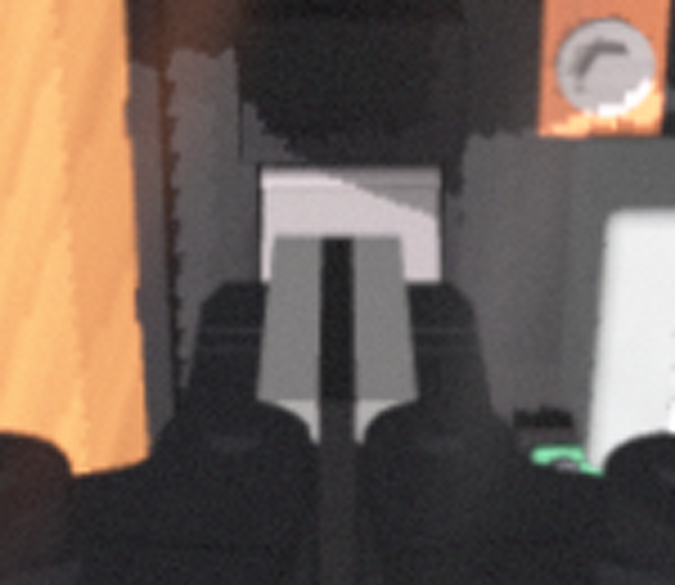

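View pics/top2.png

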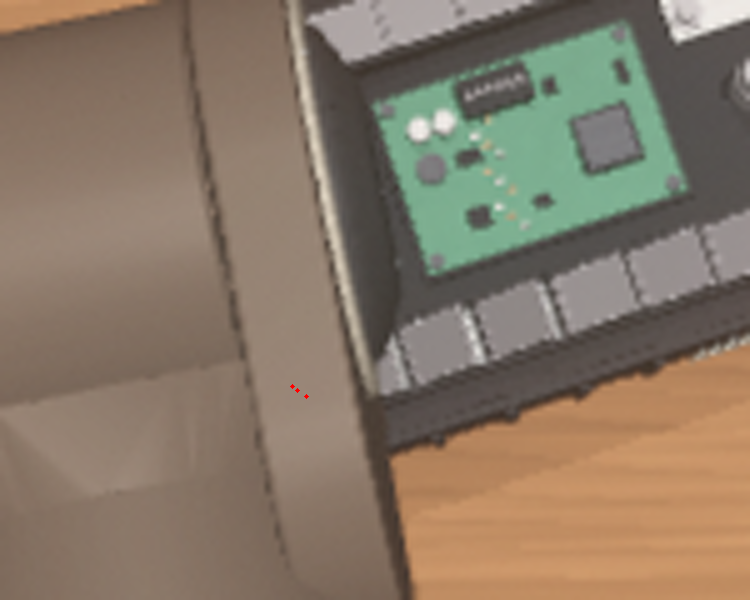

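```bash
sed -i 's/^def quat/S=S-0.002*U+0.0017*np.array([np.cos(a),np.sin(a)])\ndef quat/' h.py
python3 - <<'E'
from h import *
robot.servo_line(P(0,.116),vel=.08); robot.dwell(.15); f0,p,t=F(); print(f0,p,t)
z=.116
for k in range(8):
    z-=.0015; robot.servo_line(P(0,z),vel=.02); f,p,t=F(); print(round(z,4),f,p,t)
    if f[2]-f0[2]>2: break
c=camera('wrist'); i=c['color'][180:330,200:350,::-1]; cv2.imwrite('pics/w4.png',cv2.resize(i,None,fx=4,fy=4,interpolation=cv2.INTER_CUBIC))
c=camera('scene'); i=c['color'][60:220,190:340,::-1]; cv2.imwrite('pics/s4.png',cv2.resize(i,None,fx=3.7,fy=3.7,interpolation=cv2.INTER_CUBIC))
E
```

```text
[-0.28  1.13 -0.14] [0.4185 0.08   0.1385] 6.12
0.1145 [ 0.21 -0.15  0.57] [0.4181 0.0799 0.1366] 6.37
0.113 [ 0.13 -0.07 -0.01] [0.418  0.0799 0.1349] 6.62
0.1115 [ 0.29  1.12 -0.02] [0.418  0.0799 0.1334] 6.87
0.11 [-0.41 -0.52 -0.89] [0.418  0.0799 0.1319] 7.12
0.1085 [-0.26 -0.94  0.46] [0.418  0.0799 0.1304] 7.37
0.107 [0.63 0.41 0.8 ] [0.418  0.0799 0.1289] 7.62
0.1055 [ 0.45 -0.37 -0.31] [0.418  0.0799 0.1274] 7.87
0.104 [ 0.07 -0.75  0.22] [0.418  0.0799 0.1259] 8.12
```

View pics/w4.png

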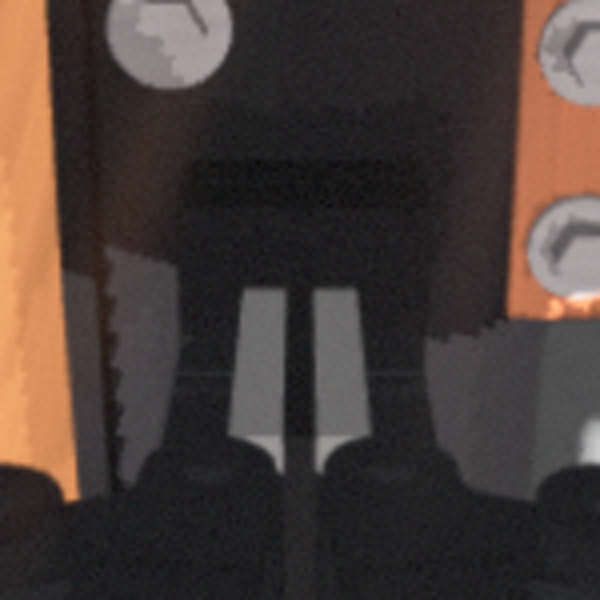

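View pics/s4.png

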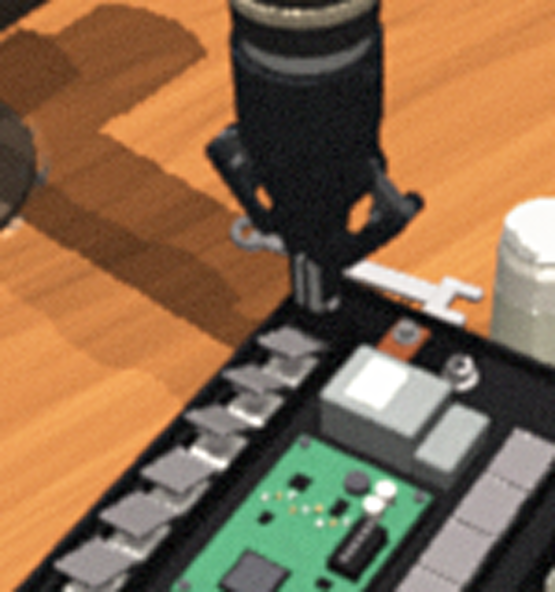

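```bash

python3 - <<'E'
from h import *
z=.104
for k in range(16):
    z-=.0015; robot.servo_line(P(0,z),vel=.03); f,p,t=F(); print(round(z,4),f,p,t)
    if f[2]>2.2: break
c=camera('wrist'); i=c['color'][180:330,200:350,::-1]; cv2.imwrite('pics/w5.png',cv2.resize(i,None,fx=4,fy=4,interpolation=cv2.INTER_CUBIC))
E
```

```text
0.1025 [-0.76 -0.09 -0.6 ] [0.418  0.0799 0.1244] 8.47
0.101 [-1.32 -0.51 -0.59] [0.418  0.0799 0.1228] 8.72
0.0995 [ 0.26  0.99 -0.68] [0.418  0.0799 0.1214] 8.97
0.098 [ 0.79 -0.02  0.22] [0.418  0.0799 0.1199] 9.22
0.0965 [-0.44  0.14  0.1 ] [0.418  0.0799 0.1184] 9.47
0.095 [0.22 0.36 0.18] [0.418  0.0799 0.1169] 9.72
0.0935 [-0.63 -0.11 -0.75] [0.418  0.0799 0.1154] 9.97
0.092 [ 0.04 -0.96 -0.27] [0.418  0.0799 0.1139] 10.22
0.0905 [ 0.7 -0.9  0. ] [0.418  0.0799 0.1124] 10.47
0.089 [ 0.4  -0.23  0.03] [0.418  0.0799 0.1109] 10.72
0.0875 [-0.67  0.36 -0.09] [0.418  0.0799 0.1094] 10.97
0.086 [-0.93  1.41  1.99] [0.4182 0.0799 0.1082] 11.22
0.0845 [-5.78 -0.87 15.98] [0.4183 0.08   0.1082] 11.47
```

View pics/w5.png

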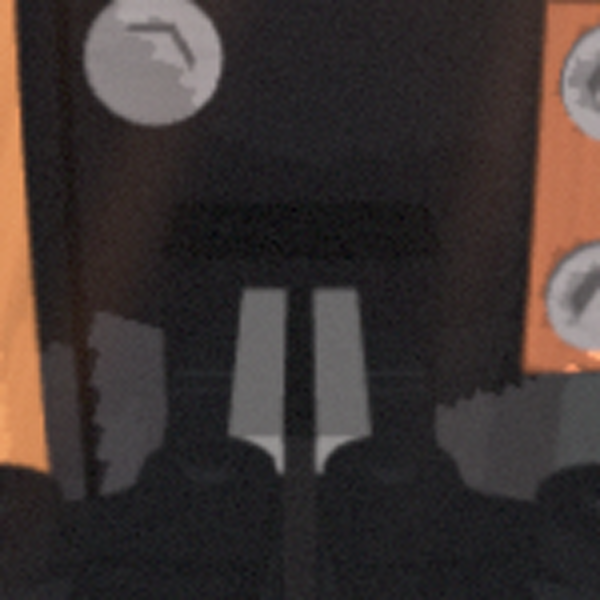

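```bash
cat > stroke.py <<'E'
from h import *
import sys
d,z,d1,st,v=map(float,sys.argv[1:6])
FT=4.0
def avg():
    return np.array(telemetry.get_obs()['force'])
while d<d1-1e-9:
    d=min(d1,d+st); robot.servo_line(P(d,z),vel=v); f=avg(); o=telemetry.get_obs()
    e=f[2]-FT
    z+=float(np.clip(e*.5/12e3,-.0003,.0004))
    print(round(d*1e3,1),round(z*1e3,2),np.round([f@np.r_[U,0],f[2]],1),np.round(o['tcp_pos'][2]*1e3,2),round(o['t'],2))
    if np.linalg.norm(f)>18: print('STOP');break
E
python3 - <<'E'
from h import *
robot.servo_line(P(0,.0858),vel=.03); robot.dwell(.1); print(F())
E
python3 stroke.py 0 .0858 .03 .003 .03
python3 - <<'E'
from h import *
c=camera('scene'); i=c['color'][60:250,180:340,::-1]; cv2.imwrite('pics/s6.png',cv2.resize(i,None,fx=3.1,fy=3.1,interpolation=cv2.INTER_CUBIC))
E
```

```text
(array([-0.94, -0.25,  6.54]), array([0.4184, 0.08  , 0.1082]), 11.87)
3.0 85.91 [-2.3  6.5] 108.24 12.12
6.0 85.96 [-4.4  5.4] 108.22 12.37
9.0 85.98 [-3.6  4.5] 108.27 12.62
12.0 86.05 [-3.2  5.5] 108.21 12.87
15.0 86.12 [-3.1  5.7] 108.22 13.12
18.0 86.13 [-1.1  4.3] 108.19 13.37
21.0 86.19 [-1.9  5.3] 108.18 13.62
24.0 86.21 [-1.8  4.5] 108.22 13.87
27.0 86.29 [-2.1  6. ] 108.18 14.12
30.0 86.32 [-1.2  4.6] 108.2 14.37
```

View pics/s6.png

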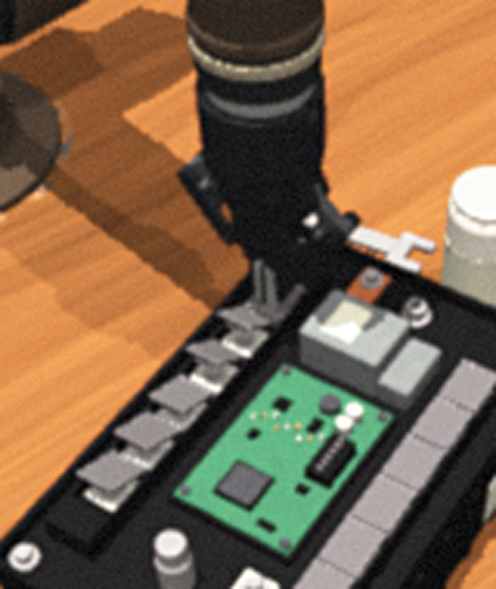

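```bash
python3 stroke.py .030 .08632 .236 .005 .03
python3 - <<'E'
from h import *
c=camera('scene'); i=c['color'][60:290,150:350,::-1]; cv2.imwrite('pics/s7.png',cv2.resize(i,None,fx=2.6,fy=2.6,interpolation=cv2.INTER_CUBIC))
c=camera('wrist');save(c,'w7')
E
```

```text
35.0 86.25 [-1.3  2.3] 108.24 14.73
40.0 86.18 [0.3 2.3] 108.19 15.05
45.0 86.17 [-2.4  3.9] 108.34 15.37
50.0 86.17 [0. 4.] 108.23 15.68
55.0 86.17 [-0.5  4. ] 108.19 16.0
60.0 86.22 [-1.6  5. ] 108.23 16.32
65.0 86.24 [-0.4  4.7] 108.2 16.63
70.0 86.23 [-0.4  3.6] 108.2 16.95
75.0 86.18 [0.1 2.9] 108.18 17.27
80.0 86.24 [-4.   5.3] 108.31 17.58
85.0 86.22 [-0.6  3.7] 108.22 17.9
90.0 86.22 [-0.1  4. ] 108.22 18.22
95.0 86.21 [0.1 3.7] 108.22 18.53
100.0 86.19 [-1.6  3.7] 108.22 18.85
105.0 86.19 [-0.9  3.8] 108.2 19.17
110.0 86.17 [-1.1  3.6] 108.19 19.48
115.0 86.26 [-3.4  6.1] 108.42 19.8
120.0 86.26 [-0.5  4.2] 108.23 20.12
125.0 86.23 [-0.6  3.2] 108.23 20.43
130.0 86.22 [-0.9  3.9] 108.23 20.75
135.0 86.2 [-0.5  3.4] 108.2 21.07
140.0 86.17 [0.1 3.3] 108.22 21.38
145.0 86.15 [-0.7  3.5] 108.18 21.7
150.0 86.27 [-5.3  6.9] 108.33 22.02
155.0 86.22 [-1.7  2.9] 108.23 22.33
160.0 86.19 [-1.9  3.3] 108.24 22.65
165.0 86.21 [0.1 4.3] 108.2 22.97
170.0 86.21 [-0.5  4.2] 108.25 23.28
175.0 86.21 [-1.5  3.9] 108.2 23.6
180.0 86.23 [-1.1  4.5] 108.16 23.92
185.0 86.22 [-1.2  3.9] 108.19 24.23
190.0 86.24 [-3.7  4.4] 108.23 24.55
195.0 86.2 [-0.3  3.1] 108.23 24.87
200.0 86.21 [-1.1  4.3] 108.24 25.18
205.0 86.22 [-1.1  4.3] 108.21 25.5
210.0 86.24 [-1.4  4.4] 108.2 25.82
215.0 86.22 [-0.7  3.5] 108.19 26.13
220.0 86.22 [-0.3  4.1] 108.21 26.45
225.0 86.2 [-0.8  3.5] 108.22 26.77
230.0 86.23 [-1.5  4.7] 108.26 27.08
235.0 86.21 [-0.5  3.6] 108.24 27.4
236.0 86.23 [-3.4  4.3] 108.23 27.65
```

View pics/s7.png

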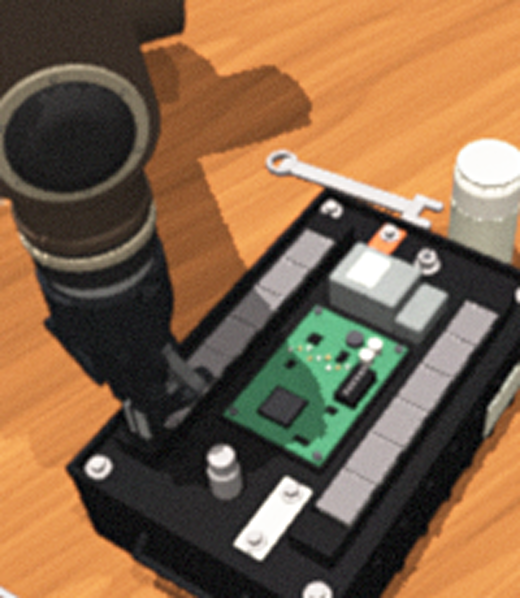

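View pics/w7.png

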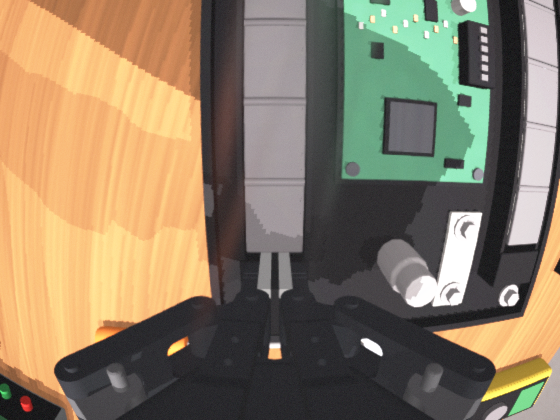

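```bash
python3 stroke.py .236 .0862 .241 .005 .03
python3 - <<'E'
from h import *
robot.servo_line(P(.241,.20),vel=.12)
robot.move_ptp([.2135,-.4796,.30],[ 0.59302248,-0.38513331,0.38513442,-0.59301616]); robot.dwell(.3); print(F())
c=camera('scene'); i=c['color'][100:320,150:370,::-1]; cv2.imwrite('pics/s8.png',cv2.resize(i,None,fx=2.7,fy=2.7,interpolation=cv2.INTER_CUBIC))
c=camera('top'); i=c['color'][140:285,190:375,::-1]; cv2.imwrite('pics/t8.png',cv2.resize(i,None,fx=4,fy=4,interpolation=cv2.INTER_CUBIC))
E
```

```text
241.0 86.18 [-1.9  3.6] 108.25 28.07
(array([ 0.11, -0.34, -0.08]), array([ 0.2141, -0.4793,  0.2999]), 31.07)
```

View pics/s8.png

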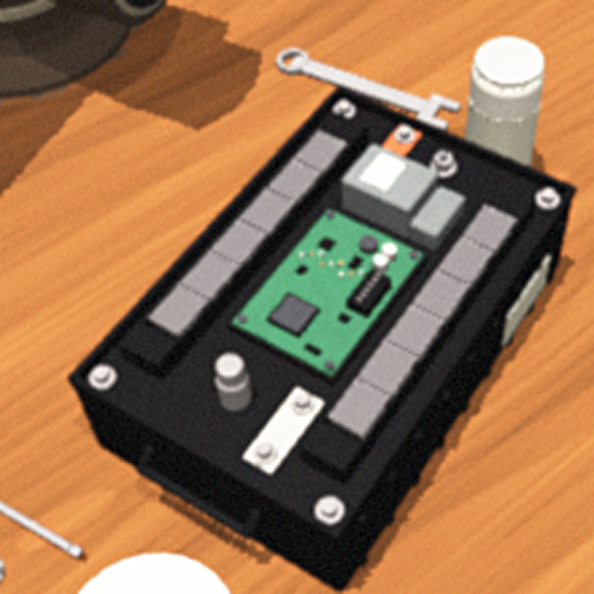

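View pics/t8.png

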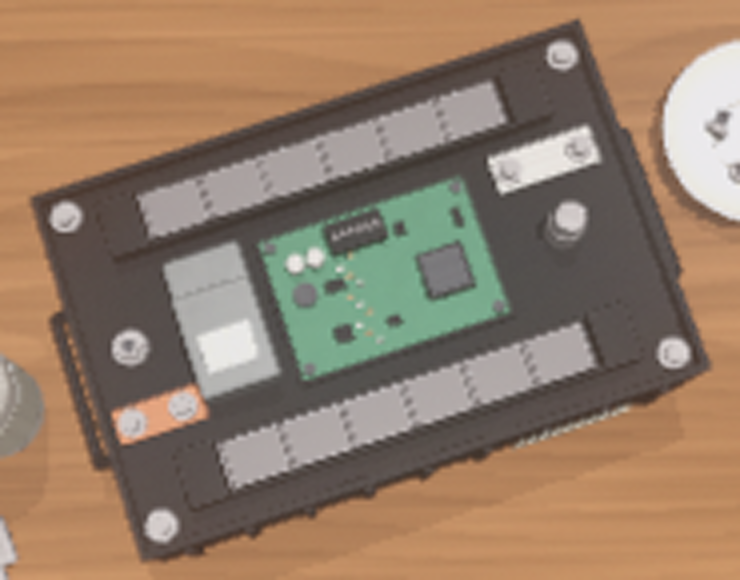

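Both pictures show all six flaps of the near row lying flush, just like the shut row. The socket, nut, wrench and can are where they were.

```bash
python3 -c "
from h import *
robot.job_done()"
```

```text
the job is handed in; nothing more can be done
```

The open row was the one nearer the robot, and all six of its flaps are now shut flush. I set the closed fingertips down on the end block at the hinge end and stroked to about the middle of the other end block. Then I lifted off, moved the hand clear and handed the job in at about 31 s.

- **Stroke:** the fingertip stayed down the whole way, at 108.2–108.4 mm. Downward force was about 2–7 N and drag up to about 5 N.
- **Final check:** the last scene and top pictures show six flush flaps. The socket, nut, wrench and can stand where they were. I did not look separately at the dish, stud and screwdriver after the stroke, but the hand did not go near them. With the hand clear, the force reading was close to zero.

**What disagreed:**
- **Fingertip length:** contact came with the TCP itself at 108 mm. The fingertips are therefore level with the TCP, not 22 mm ahead of it as stated.
- **Set-down force:** the step that found the block pressed with about 16 N. I backed off to about 6.5 N before stroking.
- **Row position:** the wrist camera put the row about 2 mm off my fit from the top camera, so I shifted the path by that much.

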